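Flip the marking template over to the next blank

ROBOT

A 6-joint arm with a two-finger parallel gripper is mounted at the origin on the work surface. World frame = base frame: x ahead of the robot, y to its left, z up, the work surface at z = 0. Lengths are in mm, angles in rad, forces in N, time in s.
With the tool pointing down it reaches from about 275 to 1000 mm from the base axis. Payload 8.4 kg.
Tool frame: the origin (TCP) lies at the very end of the fingers, on their centre line; the grasp point (between the pads) lies 19 mm behind it; z points along the fingers, y is the direction in which the jaws open and shut (so a half turn about z gives the same grasp; the last joint's range is limited). The gripper opens to 85 mm and grips with 20 to 120 N. Pads are 22 mm wide; open, the fingers measure 114 mm over their backs; the gripper's body (76 mm by 85 mm) begins 54 mm behind the grasp point. The pads swing forward as they close: fully open they stand 13 mm farther back than shut.
Start: joints at [-1.114, 0.353, 1.633, -0, 1.155, -0.002], TCP at [276.794, -560.368, 231.281] pointing down, gripper open.
Joint ranges: [-2.63, 2.63], [-0.92, 2.1], [0.06, 2.66], [-1.3, 4.44], [0, 2.69], [-3.02, 3.02]. Speed limits (rad/s): [2.22, 2.22, 2.79, 3.14, 3.14, 3.14].

INTERFACE

Orientations are given as [roll, pitch, yaw] about the fixed x, y, z axes, in that order (R = Rz(yaw) Ry(pitch) Rx(roll)).
In Python, from rig import r gives the robot as it stands.
- The arm moves only by the tool move_arm, never from a script. Its argument "increments" is a list of rows, each an object of numbers: "tx", "ty", "tz": the shift along the tool's x, y, z in cm; "rx", "ry", "rz": the turn, a rotation vector about the tool's x, y, z in degrees; "gripper": the gripper's target within -1 to 1 (fully open at 1, half-way at 0, shut at -1). A call has 1 to 12 rows; each row shifts and turns the commanded pose from where the row before left it, along the tool's axes as they then stand; what a row does not reach is not made up. A row lasts 1/10 s, in which the tool goes at most 50 mm and 8.59 degrees, less where a joint would pass 70% of its speed; a pose out of reach is approached as far as the arm can. A call is refused whole if a number of a shift passes 5 or a number of a turn 8.59, either way. A call with a gripper value outside its range is refused whole. The fingers move at their own pace and stop on an object; "squeeze" is the grip in N (left out, the last holds). Time passes only in rows, so rows that do not move let the fingers close. It gives the time, the measured TCP pose, the force and the opening at its end, in the units of the state.
- r.sense(): the state, without advancing time (a new reading comes with each control period).
- r.grab_frame(name): name is "side" or "top" or "wrist"; returns (picture, depth): 480x640x3 uint8, red, green, blue; 480x640 float32, mm along the optical axis (not along the pixel's ray), 0 where there is no reading.
- r.camera_model(name): a dict with "fx", "fy", "cx", "cy" (pixels), "R" (3x3) and "t" (3): a world point X has camera coordinates R X + t; the wrist camera has in their place "hand_eye" (4x4, takes a point from camera to tool coordinates, whose origin is the TCP and whose axes are the flange's). Camera axes: x right, y down, z forward; pixel columns grow to the right and rows downward; lengths in mm; the calibration is good to about 2 mm. A picture is of the moment at which its call begins: read the wrist's pose just before it. camera_model takes no time and is no camera call.
- r.sign_off(): hands the job in, once; it reports no verdict.
Trained networks look in the newest picture that a camera, given by its name, has taken for a name from the list of things; names that differ only in an ending like _2 or _b are one class to them, and where a whole thing is asked for, a point or a joint stands for the part that bears it (a point fixed in the world has none). Each returns a list of dicts, best first, with "confidence" (0 to 1); they miss things now and then, are a little off and sometimes report something else, mostly with a low value. They report only what shows in the picture. A call takes as long as a camera call.
- r.cut_out(query, camera): "mask" (480x640 bool, what is visible of it) and "bbox" ([left, top, right, bottom] in pixels, round what is visible of it).
- r.place_of(query, camera): "location" ([row, column] in pixels: a listed point, or the origin of a listed thing).
The state is a dict: "clock": time; "qpos": joint angles; "qvel": joint speeds; "joint_efforts": joint torques, N m; "eef_pos": TCP position; "tcp_rot": TCP orientation; "contact_force": force on the tool from outside, world axes, zero at the start; "wrist_torque": the same for the moment, N m; "opening": opening from 0.0 (shut) to 1.0 (fully open).
Only numpy, scipy, OpenCV 4.12 (cv2) and the standard library are available. Lean on these libraries where they do the work, as an engineer would, in place of code of your own. Each camera call takes 0.05 s, during which the arm holds its last target. There are 200 camera calls.

TASK

The blank under the raised marking template is finished: with the fingertips, push the template by its free edge up and over its hinge spine and press it down flat over the unmarked blank on the other side, then move clear. Swing it over steadily without flinging it, only push it and never pinch or grip it, and leave all the loose things on the jig and the bench where they are.

Things in the scene. Friction and masses are not known exactly. Their poses are not given: they have to be found in the camera images.
- jig: Blue marking jig bolted to the bench. Origin at table height under the middle of the hinge spine; x along the spine, y across, z up. Base plate 25 mm high spans x -75 to +125, y -135 to +135 mm. Blanks' tops at 28 mm: finished blank (black lines) in the +y bay, unmarked one in the -y bay. At x = -68 and +68 mm: steel fences (top 32 mm) and hinge lugs (top 41 mm).
- spine (a point): middle of the hinge axis, 32 mm above the table; the axis runs along the jig's x
- template (a joint): Template angle about the spine, rad: 0 = flat over the finished blank (+y), 1.57 = upright, 3.14 = flat over the unmarked blank (-y), its stop. Starts at 0.45 to 0.85. Stiff hinge: the leaf stays where it is left; 2 to 5 N at its edge swings it.
- edge (a point): Middle of the template's free edge (marked by a red stripe on both faces), mid-thickness, 125 mm from the hinge axis; turns with the leaf. The template is a rigid flat leaf of about 0.14 kg, 110 mm wide along the spine (jig x -55 to +55), 6 mm thick. Its yellow face (template_c1) is up at the start and ends face down; its grey face (template_c2) ends up.
- puck: loose red puck, diameter 28, height 30 mm, standing on the jig plate beyond the hinge end; origin at its underside; bystander
- tin: loose brass tin, diameter 52, height 30 mm, on the table beside the end of the jig away from the puck; origin at its underside; bystander
- screwdriver: loose screwdriver lying on the table past the puck end of the jig; bystander
- hammer: loose hammer lying on the right side of the bench; bystander
- collar_a: loose open round duct collar, diameter 116, height 55 mm; origin at its underside; bystander
- collar_b: loose open round duct collar, diameter 100, height 45 mm; origin at its underside; bystander
- marker_paint: loose green paint can, diameter 54, height 110 mm; origin at its underside; bystander
- snips: loose tin snips with red handles, about 180 mm long, lying near the robot on the right; bystander

How it is judged:
By the outcome, as a careful person would: the job done as asked, in the order asked, and still so for the second after the job is handed in, with the robot touching nothing.
It also fails if it takes over 48 s, if anything falls off the work surface, if the arm or the gripper's body presses on something with over 40 N, if the wrist force passes 120 N, or if a joint passes its speed limit or range.

## Working session

There is one attempt and no reset: what is moved stays moved. The work goes in short steps, Python scripts to look and compute and a tool call to move; the robot and the scene stay as the last step left them, time stands still between calls to the robot, and variables do not carry over. Pictures are saved under pics/ and viewed, about 8 in all and at most 12, crops included, and the job is handed in when it is done.

Besides the shell and the picture viewer there is one more tool, called after "Call:" by a JSON object that holds its "api" and its "payload", one argument or row to a line. move_arm: Moves the arm, as the interface text tells. Its arguments: {"type":"object","properties":{"increments":{"type":"array","items":{"type":"object","properties":{"tx":{"type":"number"},"ty":{"type":"number"},"tz":{"type":"number"},"rx":{"type":"number"},"ry":{"type":"number"},"rz":{"type":"number"},"gripper":{"type":"number"}}}},"squeeze":{"type":"number"}},"required":["increments"]}

```bash
mkdir -p pics
cat > h.py <<'E'
from rig import r
import numpy as np, cv2
def world(cam,row,col,depth):
    m=r.camera_model(cam); p=np.array([(col-m['cx'])/m['fx']*depth,(row-m['cy'])/m['fy']*depth,depth])
    return np.array(m['R']).T@(p-np.array(m['t']))
E
python3 - <<'E'
from h import *
s=r.sense(); print(s)
np.set_printoptions(precision=1,suppress=True)
for c in ['top','side']:
    im,d=r.grab_frame(c); cv2.imwrite(f'pics/{c}0.png',im[:,:,::-1]); np.save(f'{c}_d.npy',d)
    m=r.camera_model(c); print(c,-np.array(m['R']).T@m['t'],m['fx'])
    for q in ['jig','spine','edge','puck','tin','screwdriver','hammer','collar_a','marker_paint','snips']:
        for o in r.place_of(q,c)[:2]:
            rr,cc=o['location']; z=d[int(rr),int(cc)]
            print(q,round(o['confidence'],2),np.array([rr,cc]),world(c,rr,cc,z))
E
```

```text
{'clock': 0.0, 'qpos': array([-1.11439859e+00,  3.53638341e-01,  1.63416874e+00, -6.80793998e-06,
        1.15520484e+00, -2.39503081e-03]), 'qvel': array([-4.70802396e-05,  1.38498216e-04, -1.25377451e-03, -2.08076971e-04,
        1.76235895e-03,  1.85983911e-03]), 'joint_efforts': array([ 3.77557066e-03, -6.05237603e+01, -3.42058504e+01,  3.80653109e-04,
        9.47600172e-03, -5.51720632e-06]), 'eef_pos': array([ 276.57272337, -559.92002732,  230.55300345]), 'tcp_rot': array([-3.14017337e+00,  2.82530832e-06,  4.58795518e-01]), 'contact_force': array([ 0.27679881, -0.49377187, -0.61560483]), 'wrist_torque': array([-0.04156283,  0.03442576, -0.00627133]), 'opening': 1.0004156090221648}
top [ 404.9   -4.6 1450.3] 523.5012678431284
spine 0.61 [219.6 301.7] [574.6  56.1  33.9]
edge 0.9 [214.2 260.7] [592.1 167.9  34. ]
edge 0.49 [219.7 303.9] [574.   50.   35.5]
puck 0.41 [188.3 309.7] [660.8  32.6  30.3]
tin 0.76 [269. 320.] [439.3   9.3  25.1]
hammer 0.63 [242.8 467.7] [ 501.8 -393.4   22.1]
collar_a 0.75 [213.8 164.2] [603.6 442.4   4.6]
collar_a 0.62 [276.3 169. ] [428.6 430.2   
[... 152 characters left out ...]
5.6]
side [  66.   868.2 1239. ] 592.463776365877
jig 0.75 [266.4 294.7] [550.4  95.2  61.4]
spine 0.68 [258.2 293.1] [574.6  60.7  42.1]
edge 0.71 [267.8 270. ] [586.4 150.4 100.8]
puck 0.62 [166.  384.9] [ 504.9 -396.     7.6]
puck 0.53 [243.9 264.2] [667.1  49.5  40.2]
tin 0.83 [273.3 348.6] [428.7  35.2  29.7]
tin 0.36 [435.6 353.8] [237.3 429.5  65.5]
screwdriver 0.56 [238.9 250.6] [725.7  27.9   8.1]
hammer 0.55 [164.7 384.4] [ 504.5 -389.3   18.7]
hammer 0.41 [273.9 348.1] [429.4  36.8  28.8]
collar_a 0.97 [411.9 269.5] [438.2 434.5  -5.8]
collar_a 0.91 [382.2 198.1] [620.2 444.1  -2.2]
marker_paint 0.86 [436.2 353.2] [238.2 430.3  63.1]
snips 0.65 [201.8 440.2] [ 304.5 -321.9   10.2]
```

```bash
python3 - <<'E'
import cv2,numpy as np
a=cv2.imread('pics/top0.png')[150:310,220:420];b=cv2.imread('pics/side0.png')[190:350,210:410]
cv2.imwrite('pics/comp.png',np.hstack([cv2.resize(x,(400,320),interpolation=cv2.INTER_CUBIC) for x in (a,b)]))
E
python3 - <<'E'
from h import *
# template plane from cut-out and depth
np.set_printoptions(precision=3,suppress=True)
for c in ['top','side']:
    im,d=r.grab_frame(c)
    for q in ['template','jig']:
        for o in r.cut_out(q,c)[:1]:
            v,u=np.nonzero(o['mask']&(d>0)); P=np.array([world(c,a,b,d[a,b]) for a,b in zip(v,u)])
            print(c,q,o['confidence'],o['bbox'],len(P),P.min(0),P.max(0)); np.save(f'{c}_{q}.npy',P); np.save(f'{c}_{q}_rgb.npy',im[v,u])
E
```

```text
top template 0.9 [256.9, 194.9, 308.3, 239.6] 1735 [518.019  43.773  23.822] [632.044 159.402 109.485]Traceback (most recent call last):
  File "<stdin>", line 8, in <module>
  File "h.py", line 4, in world
    m=r.camera_model(cam); p=np.array([(col-m['cx'])/m['fx']*depth,(row-m['cy'])/m['fy']*depth,depth])
ValueError: time passes only in moves, steps and waits
```

View pics/comp.png

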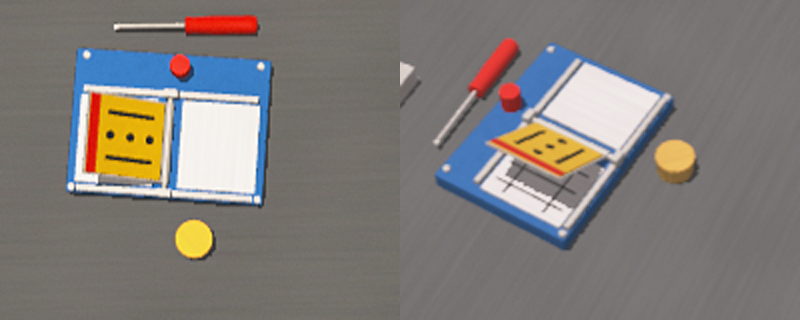

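View pics/top0.png

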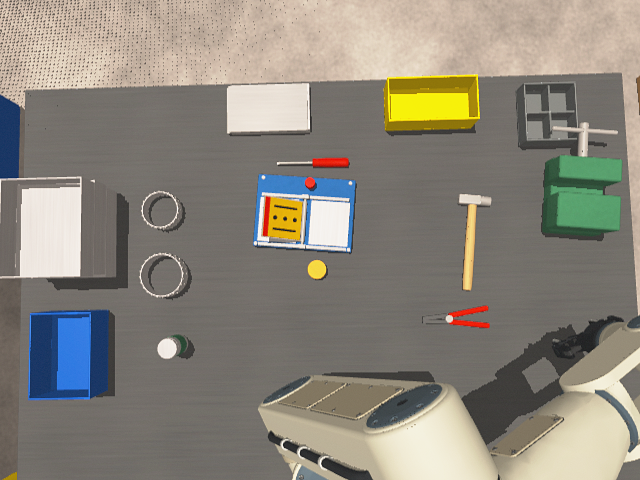

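The top view shows the template on the left (+y) with its red stripe at about column 262, and the blank on the right. The puck is at (310,184) and the tin at (317,270). Next I'll fit the jig pose and the leaf angle.

```bash
cat > h.py <<'E'
from rig import r
import numpy as np, cv2
M={}
def world(cam,row,col,depth):
    m=M.setdefault(cam,r.camera_model(cam)) if cam not in M else M[cam]
    p=np.array([(col-m['cx'])/m['fx']*depth,(row-m['cy'])/m['fy']*depth,depth])
    return (np.array(m['R']).T@(p.T-np.array(m['t'])).T if p.ndim==1 else (np.array(m['R']).T@(p-np.array(m['t'])[:,None])).T)
E
python3 - <<'E'
from h import *
np.set_printoptions(precision=3,suppress=True)
for c in ['top','side']:
    im,d=r.grab_frame(c); hsv=cv2.cvtColor(im,cv2.COLOR_RGB2HSV)
    roi=np.zeros(d.shape,bool)
    if c=='top': roi[165:260,245:365]=1
    else: roi[205:320,220:350]=1
    blue=(hsv[...,0]>95)&(hsv[...,0]<125)&(hsv[...,1]>120)&roi&(d>0)
    v,u=np.nonzero(blue); P=world(c,v,u,d[v,u]); zs=np.median(P[:,2]); Q=P[abs(P[:,2]-25)<8]
    box=cv2.minAreaRect(Q[:,:2].astype(np.float32)); print(c,'blue',len(Q),zs,box); print(cv2.boxPoints(box))
    yel=(hsv[...,0]>18)&(hsv[...,0]<32)&(hsv[...,1]>120)&roi&(d>0)
    red=((hsv[...,0]<8)|(hsv[...,0]>172))&(hsv[...,1]>150)&roi&(d>0)
    v,u=np.nonzero(cv2.erode(yel.astype(np.uint8),np.ones((3,3)))>0); P=world(c,v,u,d[v,u])
    ok=P[:,0]>480; P=P[ok]; cen=P.mean(0); n=np.linalg.svd(P-cen)[2][2]; n*=np.sign(n[2]); print('yellow',len(P),cen,n,'angle',np.arccos(n[2]),'axis yaw',np.arctan2(n[0],-n[1]))
    v,u=np.nonzero(red); P=world(c,v,u,d[v,u]); a=P[:,0]<640
    print('stripe',P[a].mean(0),P[a].min(0),P[a].max(0))
    b=P[(P[:,0]>640)&(P[:,0]<690)]; print('puck',b.mean(0),b.max(0),b.min(0))
E
```

```text
top blue 2182 25.26317808187276 ((595.8989868164062, 49.948333740234375), (269.69305419921875, 199.3560333251953), 84.73049926757812)
[[484.258 -75.174]
 [682.771 -93.483]
 [707.54  175.07 ]
 [509.027 193.379]]
yellow 830 [573.919  99.101  67.619] [-0.047 -0.555  0.83 ] angle 0.5908409594568933 axis yaw -0.08510597214372831
stripe [578.329 145.628  99.178] [528.699 137.429  89.384] [631.148 154.555 108.158]
puck [672.459  32.087  53.205] [687.831  44.596  61.796] [661.235  19.907  29.138]
side blue 1631 24.244784928556157 ((594.6885375976562, 51.672508239746094), (274.0345153808594, 203.53781127929688), 84.56269073486328)
[[480.394 -75.085]
 [683.016 -94.372]
 [708.983 178.43 ]
 [506.361 197.717]]
yellow 318 [573.043 101.229  69.382] [-0.048 -0.558  0.828] angle 0.5945831272492806 axis yaw -0.08652307870517181
stripe [578.053 147.374 100.825] [529.566 139.179  94.246] [629.402 155.821 108.442]
puck [671.24   37.567  48.425] [686.444  48.969  61.923] [659.489  19.33   25.176]
```

```bash
cat > plan.py <<'E'
from h import *
from scipy.spatial.transform import Rotation as Ro
YAW=-0.09; O=np.array([570.4,53.0,0]); J=Ro.from_euler('z',YAW)
def pose(x,y,z,al):   # jig coords of the TCP mm, al = tilt from vertical in deg (tip towards -y)
    return O+J.apply([x,y,z]), J*Ro.from_euler('x',-al,degrees=True)*Ro.from_matrix(np.array([[0,1,0],[1,0,0],[0,0,-1]]).astype(float))
def cur():
    s=r.sense(); p=s['eef_pos']; R=Ro.from_euler('xyz',s['tcp_rot']); j=J.inv().apply(p-O)
    z=J.inv().apply(R.apply([0,0,1])); print('t',round(s['clock'],2),'jig',j.round(1),'alpha',round(np.degrees(np.arctan2(-z[1],-z[2])),1),'F',s['contact_force'].round(1),'q',s['qpos'].round(2)); return p,R
def seg(P0,P1,n):
    (p0,R0),(p1,R1)=P0,P1; w=(R0.inv()*R1).as_rotvec()/n
    A=sum(Ro.from_rotvec(w*k).as_matrix() for k in range(n))
    t=np.linalg.solve(A,R0.inv().apply(p1-p0)); t=np.round(t/10,2); wd=np.round(np.degrees(w),2)
    print(n,'x t',t+0,'r',wd+0)
    p,R=p0,R0
    for _ in range(n): p=p+R.apply(t*10); R=R*Ro.from_rotvec(wd,degrees=True)
    return p,R
def leaf(th,u,al,h=11,edge=False,s=15,gap=0):
    """TCP (y,z) so that finger touches grey face. tip-corner contact at radius u, or finger side on edge corner"""
    a=np.radians(al); t=np.radians(th); zt=np.array([-np.sin(a),-np.cos(a)]); nt=np.array([-np.cos(a),np.sin(a)])
    g=np.array([np.sin(t),-np.cos(t)]); L=np.array([np.cos(t),np.sin(t)])
    c=np.array([0,32])+(3+gap)*g
    return c+125*L+s*zt-h*nt if edge else c+u*L-h*nt
E
python3 - <<'E'
from plan import *
P=cur()
a=leaf(34,0,50,edge=True,gap=10); print(a)
far=a+150*np.array([np.sin(np.radians(50)),np.cos(np.radians(50))]); print(far)
P=seg(P,pose(0,230,260,0),24)
P=seg(P,pose(0,far[0],far[1],50),10)
P=seg(P,pose(0,a[0],a[1],50),8)
E
```

```text
t 1.35 jig [-237.3 -637.3  231.3] alpha -0.0 F [-0.5 -0.6  0.3] q [-1.11  0.35  1.63  0.    1.16 -0.  ]
[106.47920137  73.05332147]
[221.38586784 169.47146292]
24 x t [ 3.78 -1.03 -0.12] r [ 0.    0.   -2.44]
10 x t [0.27 0.01 0.9 ] r [ 0. -5.  0.]
8 x t [ 0.   -0.01  1.88] r [0. 0. 0.]
```

Call:
{"api": "move_arm", "payload": {
  "increments": [
    {"tx":3.78,"ty":-1.03,"tz":-0.12,"rz":-2.44,"gripper":-1},
    {"tx":3.78,"ty":-1.03,"tz":-0.12,"rz":-2.44,"gripper":-1},
    {"tx":3.78,"ty":-1.03,"tz":-0.12,"rz":-2.44,"gripper":-1},
    {"tx":3.78,"ty":-1.03,"tz":-0.12,"rz":-2.44,"gripper":-1},
    {"tx":3.78,"ty":-1.03,"tz":-0.12,"rz":-2.44,"gripper":-1},
    {"tx":3.78,"ty":-1.03,"tz":-0.12,"rz":-2.44,"gripper":-1},
    {"tx":3.78,"ty":-1.03,"tz":-0.12,"rz":-2.44,"gripper":-1},
    {"tx":3.78,"ty":-1.03,"tz":-0.12,"rz":-2.44,"gripper":-1},
    {"tx":3.78,"ty":-1.03,"tz":-0.12,"rz":-2.44,"gripper":-1},
    {"tx":3.78,"ty":-1.03,"tz":-0.12,"rz":-2.44,"gripper":-1},
    {"tx":3.78,"ty":-1.03,"tz":-0.12,"rz":-2.44,"gripper":-1},
    {"tx":3.78,"ty":-1.03,"tz":-0.12,"rz":-2.44,"gripper":-1}
  ]
}}

```text
invalid input
```

Call:
{"api": "move_arm", "payload": {
  "increments": [
    {"tx":3.78,"ty":-1.03,"tz":-0.12,"rz":-2.44,"gripper":-1},
    {"tx":3.78,"ty":-1.03,"tz":-0.12,"rz":-2.44,"gripper":-1},
    {"tx":3.78,"ty":-1.03,"tz":-0.12,"rz":-2.44,"gripper":-1},
    {"tx":3.78,"ty":-1.03,"tz":-0.12,"rz":-2.44,"gripper":-1},
    {"tx":3.78,"ty":-1.03,"tz":-0.12,"rz":-2.44,"gripper":-1},
    {"tx":3.78,"ty":-1.03,"tz":-0.12,"rz":-2.44,"gripper":-1},
    {"tx":3.78,"ty":-1.03,"tz":-0.12,"rz":-2.44,"gripper":-1},
    {"tx":3.78,"ty":-1.03,"tz":-0.12,"rz":-2.44,"gripper":-1},
    {"tx":3.78,"ty":-1.03,"tz":-0.12,"rz":-2.44,"gripper":-1},
    {"tx":3.78,"ty":-1.03,"tz":-0.12,"rz":-2.44,"gripper":-1},
    {"tx":3.78,"ty":-1.03,"tz":-0.12,"rz":-2.44,"gripper":-1},
    {"tx":3.78,"ty":-1.03,"tz":-0.12,"rz":-2.44,"gripper":-1}
  ]
}}

```text
invalid input
```

Call:
{"api": "move_arm", "payload": {
  "increments": [
    {"tx":0.27,"tz":0.9,"ry":-5},
    {"tx":0.27,"tz":0.9,"ry":-5},
    {"tx":0.27,"tz":0.9,"ry":-5},
    {"tx":0.27,"tz":0.9,"ry":-5},
    {"tx":0.27,"tz":0.9,"ry":-5},
    {"tx":0.27,"tz":0.9,"ry":-5},
    {"tx":0.27,"tz":0.9,"ry":-5},
    {"tx":0.27,"tz":0.9,"ry":-5},
    {"tx":0.27,"tz":0.9,"ry":-5},
    {"tx":0.27,"tz":0.9,"ry":-5},
    {}
  ]
}}

```text
invalid input
```

Run:
```python
from plan import *
P=cur(); print(r.sense()['opening'])
a=leaf(34,0,50,edge=True,gap=10)
P=seg(P,pose(0,a[0],a[1],50),10)
for c in['side']:
    im,d=r.grab_frame(c); cv2.imwrite('pics/s1.png',cv2.resize(im[150:350,170:430],(780,600))[:,:,::-1])
```

```text
t 1.35 jig [-237.3 -637.3  231.3] alpha -0.0 F [-0.5 -0.6  0.3] q [-1.11  0.35  1.63  0.    1.16 -0.  ]
1.003541432418455
10 x t [ 8.06 -2.3  -1.76] r [-2.55 -4.55 -5.47]
```

View pics/s1.png

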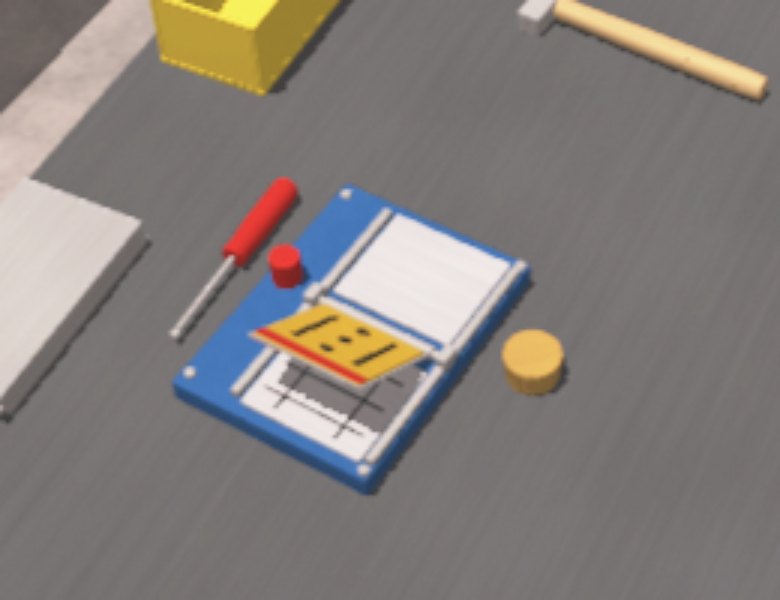

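The picture shows the scene unchanged, because the move calls were refused. I'll try full rows.

Call:
{"api": "move_arm", "payload": {
  "increments": [
    {"tx":3.78,"ty":-1.03,"tz":-0.12,"rx":0,"ry":0,"rz":-2.44,"gripper":-1}
  ]
}}

```text
clock: 1.5
eef_pos: [304.2, -536.3, 232.3]
tcp_rot: [3.141, 0.001, 0.498]
contact_force: [0.2, 0.2, 0.2]
opening: 0.858
```

Rows need every field. I'll carry on with 23 more of the same.

Call:
{"api": "move_arm", "payload": {
  "increments": [
    {"tx":3.78,"ty":-1.03,"tz":-0.12,"rx":0,"ry":0,"rz":-2.44,"gripper":-1},
    {"tx":3.78,"ty":-1.03,"tz":-0.12,"rx":0,"ry":0,"rz":-2.44,"gripper":-1},
    {"tx":3.78,"ty":-1.03,"tz":-0.12,"rx":0,"ry":0,"rz":-2.44,"gripper":-1},
    {"tx":3.78,"ty":-1.03,"tz":-0.12,"rx":0,"ry":0,"rz":-2.44,"gripper":-1},
    {"tx":3.78,"ty":-1.03,"tz":-0.12,"rx":0,"ry":0,"rz":-2.44,"gripper":-1},
    {"tx":3.78,"ty":-1.03,"tz":-0.12,"rx":0,"ry":0,"rz":-2.44,"gripper":-1},
    {"tx":3.78,"ty":-1.03,"tz":-0.12,"rx":0,"ry":0,"rz":-2.44,"gripper":-1},
    {"tx":3.78,"ty":-1.03,"tz":-0.12,"rx":0,"ry":0,"rz":-2.44,"gripper":-1},
    {"tx":3.78,"ty":-1.03,"tz":-0.12,"rx":0,"ry":0,"rz":-2.44,"gripper":-1},
    {"tx":3.78,"ty":-1.03,"tz":-0.12,"rx":0,"ry":0,"rz":-2.44,"gripper":-1},
    {"tx":3.78,"ty":-1.03,"tz":-0.12,"rx":0,"ry":0,"rz":-2.44,"gripper":-1},
    {"tx":3.78,"ty":-1.03,"tz":-0.12,"rx":0,"ry":0,"rz":-2.44,"gripper":-1}
  ]
}}

```text
clock: 2.7
eef_pos: [557.4, -141.1, 247.1]
tcp_rot: [3.141, -0.0, 1.014]
contact_force: [-0.3, -0.2, -0.2]
opening: -0.003
```

Call:
{"api": "move_arm", "payload": {
  "increments": [
    {"tx":3.78,"ty":-1.03,"tz":-0.12,"rx":0,"ry":0,"rz":-2.44,"gripper":-1},
    {"tx":3.78,"ty":-1.03,"tz":-0.12,"rx":0,"ry":0,"rz":-2.44,"gripper":-1},
    {"tx":3.78,"ty":-1.03,"tz":-0.12,"rx":0,"ry":0,"rz":-2.44,"gripper":-1},
    {"tx":3.78,"ty":-1.03,"tz":-0.12,"rx":0,"ry":0,"rz":-2.44,"gripper":-1},
    {"tx":3.78,"ty":-1.03,"tz":-0.12,"rx":0,"ry":0,"rz":-2.44,"gripper":-1},
    {"tx":3.78,"ty":-1.03,"tz":-0.12,"rx":0,"ry":0,"rz":-2.44,"gripper":-1},
    {"tx":3.78,"ty":-1.03,"tz":-0.12,"rx":0,"ry":0,"rz":-2.44,"gripper":-1},
    {"tx":3.78,"ty":-1.03,"tz":-0.12,"rx":0,"ry":0,"rz":-2.44,"gripper":-1},
    {"tx":3.78,"ty":-1.03,"tz":-0.12,"rx":0,"ry":0,"rz":-2.44,"gripper":-1},
    {"tx":3.78,"ty":-1.03,"tz":-0.12,"rx":0,"ry":0,"rz":-2.44,"gripper":-1},
    {"tx":3.78,"ty":-1.03,"tz":-0.12,"rx":0,"ry":0,"rz":-2.44,"gripper":-1}
  ]
}}

```text
clock: 3.8
eef_pos: [590.5, 284.7, 260.1]
tcp_rot: [3.141, -0.0, 1.483]
contact_force: [0.7, -0.3, -0.6]
opening: -0.001
```

Call:
{"api": "move_arm", "payload": {
  "increments": [
    {"tx":0.27,"ty":0,"tz":0.9,"rx":0,"ry":-5,"rz":0,"gripper":-1},
    {"tx":0.27,"ty":0,"tz":0.9,"rx":0,"ry":-5,"rz":0,"gripper":-1},
    {"tx":0.27,"ty":0,"tz":0.9,"rx":0,"ry":-5,"rz":0,"gripper":-1},
    {"tx":0.27,"ty":0,"tz":0.9,"rx":0,"ry":-5,"rz":0,"gripper":-1},
    {"tx":0.27,"ty":0,"tz":0.9,"rx":0,"ry":-5,"rz":0,"gripper":-1},
    {"tx":0.27,"ty":0,"tz":0.9,"rx":0,"ry":-5,"rz":0,"gripper":-1},
    {"tx":0.27,"ty":0,"tz":0.9,"rx":0,"ry":-5,"rz":0,"gripper":-1},
    {"tx":0.27,"ty":0,"tz":0.9,"rx":0,"ry":-5,"rz":0,"gripper":-1},
    {"tx":0.27,"ty":0,"tz":0.9,"rx":0,"ry":-5,"rz":0,"gripper":-1},
    {"tx":0.27,"ty":0,"tz":0.9,"rx":0,"ry":-5,"rz":0,"gripper":-1},
    {"tx":0,"ty":0,"tz":0,"rx":0,"ry":0,"rz":0,"gripper":-1}
  ]
}}

```text
clock: 4.9
eef_pos: [588.4, 274.0, 165.8]
tcp_rot: [-3.134, 0.878, 1.488]
contact_force: [-0.8, -1.1, 0.2]
opening: 0.0
```

Run:
```python
from plan import *
P=cur(); print(r.sense()['opening'])
a=leaf(34,0,50,edge=True,gap=10)
P=seg(P,pose(0,a[0],a[1],50),10)
im,d=r.grab_frame('side'); cv2.imwrite('pics/s2.png',cv2.resize(im[150:350,170:430],(780,600))[:,:,::-1])
```

```text
t 4.9 jig [ -2.  221.7 165.8] alpha 50.3 F [-0.8 -1.1  0.2] q [ 0.72  0.82  1.27 -0.57  1.74  0.91]
0.00043803595531785675
10 x t [-0.03  0.02  1.48] r [-0.01  0.03  0.03]
```

View pics/s2.png

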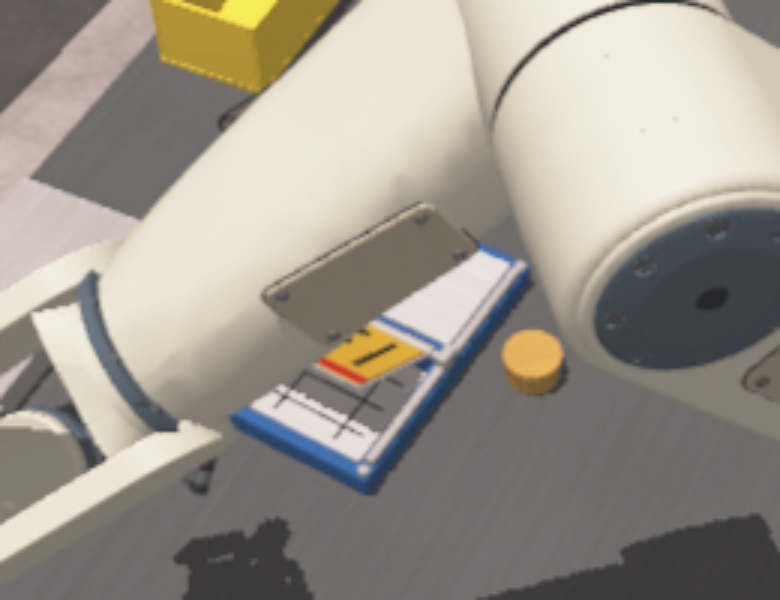

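Call:
{"api": "move_arm", "payload": {
  "increments": [
    {"tx":-0.03,"ty":0.02,"tz":1.48,"rx":0,"ry":0,"rz":0,"gripper":-1},
    {"tx":-0.03,"ty":0.02,"tz":1.48,"rx":0,"ry":0,"rz":0,"gripper":-1},
    {"tx":-0.03,"ty":0.02,"tz":1.48,"rx":0,"ry":0,"rz":0,"gripper":-1},
    {"tx":-0.03,"ty":0.02,"tz":1.48,"rx":0,"ry":0,"rz":0,"gripper":-1},
    {"tx":-0.03,"ty":0.02,"tz":1.48,"rx":0,"ry":0,"rz":0,"gripper":-1},
    {"tx":-0.03,"ty":0.02,"tz":1.48,"rx":0,"ry":0,"rz":0,"gripper":-1},
    {"tx":-0.03,"ty":0.02,"tz":1.48,"rx":0,"ry":0,"rz":0,"gripper":-1},
    {"tx":-0.03,"ty":0.02,"tz":1.48,"rx":0,"ry":0,"rz":0,"gripper":-1},
    {"tx":-0.03,"ty":0.02,"tz":1.48,"rx":0,"ry":0,"rz":0,"gripper":-1},
    {"tx":-0.03,"ty":0.02,"tz":1.48,"rx":0,"ry":0,"rz":0,"gripper":-1},
    {"tx":0,"ty":0,"tz":0,"rx":0,"ry":0,"rz":0,"gripper":-1}
  ]
}}

```text
clock: 6.05
eef_pos: [580.5, 156.9, 75.3]
tcp_rot: [-3.138, 0.874, 1.482]
contact_force: [-0.2, -0.2, 0.2]
opening: 0.003
```

Run:
```python
from plan import *
P=cur()
K=[(34,50,1,6),(42,50,1,6),(52,50,0,6),(64,44,0,6),(76,34,0,6),(88,22,0,6)]
for th,al,e,n in K:
    q=leaf(th,112,al,edge=bool(e)); print(th,q.round(1)); P=seg(P,pose(0,q[0],q[1],al),n)
```

```text
t 6.05 jig [  0.7 104.4  75.3] alpha 50.1 F [-0.2 -0.2  0.2] q [ 0.6   0.83  1.5  -0.63  1.48  0.98]
34 [100.9  81.3]
6 x t [-0.11 -0.01 -0.02] r [-0.02  0.02  0.01]
42 [90.5 95.3]
6 x t [-0.3   0.   -0.02] r [0. 0. 0.]
52 [ 78.4 110. ]
6 x t [-0.31  0.    0.  ] r [0. 0. 0.]
64 [ 59.7 123.7]
6 x t [-0.38  0.    0.08] r [0. 1. 0.]
76 [ 39.1 133.8]
6 x t [-0.37  0.    0.09] r [0.   1.66 0.  ]
88 [ 17.1 139.7]
6 x t [-0.37  0.    0.09] r [0. 2. 0.]
```

Call:
{"api": "move_arm", "payload": {
  "increments": [
    {"tx":-0.11,"ty":0,"tz":-0.02,"rx":0,"ry":0,"rz":0,"gripper":-1},
    {"tx":-0.11,"ty":0,"tz":-0.02,"rx":0,"ry":0,"rz":0,"gripper":-1},
    {"tx":-0.11,"ty":0,"tz":-0.02,"rx":0,"ry":0,"rz":0,"gripper":-1},
    {"tx":-0.11,"ty":0,"tz":-0.02,"rx":0,"ry":0,"rz":0,"gripper":-1},
    {"tx":-0.11,"ty":0,"tz":-0.02,"rx":0,"ry":0,"rz":0,"gripper":-1},
    {"tx":-0.11,"ty":0,"tz":-0.02,"rx":0,"ry":0,"rz":0,"gripper":-1},
    {"tx":-0.3,"ty":0,"tz":-0.02,"rx":0,"ry":0,"rz":0,"gripper":-1},
    {"tx":-0.3,"ty":0,"tz":-0.02,"rx":0,"ry":0,"rz":0,"gripper":-1},
    {"tx":-0.3,"ty":0,"tz":-0.02,"rx":0,"ry":0,"rz":0,"gripper":-1},
    {"tx":-0.3,"ty":0,"tz":-0.02,"rx":0,"ry":0,"rz":0,"gripper":-1},
    {"tx":-0.3,"ty":0,"tz":-0.02,"rx":0,"ry":0,"rz":0,"gripper":-1},
    {"tx":-0.3,"ty":0,"tz":-0.02,"rx":0,"ry":0,"rz":0,"gripper":-1}
  ]
}}

```text
clock: 7.25
eef_pos: [580.2, 144.7, 97.2]
tcp_rot: [-3.142, 0.873, 1.481]
contact_force: [0.2, 1.0, -1.6]
opening: 0.002
```

```bash
cat > look.py <<'E'
from plan import *
import sys
cur()
ims=[]
for c,s in [('side',np.s_[190:330,200:400]),('wrist',np.s_[:,:])]:
    im,d=r.grab_frame(c); ims.append(cv2.resize(im[s],(400,300))[:,:,::-1])
    if c=='side':
        hsv=cv2.cvtColor(im,cv2.COLOR_RGB2HSV); roi=np.zeros(d.shape,bool); roi[205:320,220:350]=1
        m=(hsv[...,0]>18)&(hsv[...,0]<32)&(hsv[...,1]>120)&roi&(d>0)
        v,u=np.nonzero(m); P=J.inv().apply(world(c,v,u,d[v,u])-O); P=P[(abs(P[:,0])<55)&(abs(P[:,1])<130)]
        if len(P)>20: print('leaf pts',len(P),'angle deg',np.degrees(np.median(np.arctan2(P[:,2]-35,P[:,1]))))
cv2.imwrite(f'pics/{sys.argv[1]}.png',np.hstack(ims))
E
python3 look.py s3
```

```text
t 7.25 jig [ 1.5 92.3 97.2] alpha 50.0 F [ 0.2  1.  -1.6] q [ 0.59  0.79  1.52 -0.64  1.49  0.96]
leaf pts 236 angle deg 44.29491965672614
```

View pics/s3.png

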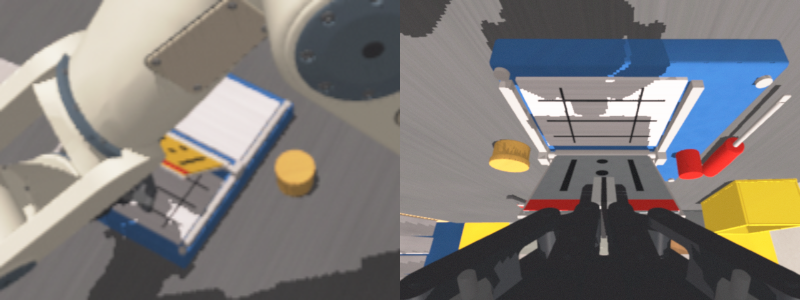

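The fingers are under the grey face at mid-edge, at about (605,205) in the wrist view. The leaf is at about 43°, and the force is light. I'll continue.

Call:
{"api": "move_arm", "payload": {
  "increments": [
    {"tx":-0.31,"ty":0,"tz":0,"rx":0,"ry":0,"rz":0,"gripper":-1},
    {"tx":-0.31,"ty":0,"tz":0,"rx":0,"ry":0,"rz":0,"gripper":-1},
    {"tx":-0.31,"ty":0,"tz":0,"rx":0,"ry":0,"rz":0,"gripper":-1},
    {"tx":-0.31,"ty":0,"tz":0,"rx":0,"ry":0,"rz":0,"gripper":-1},
    {"tx":-0.31,"ty":0,"tz":0,"rx":0,"ry":0,"rz":0,"gripper":-1},
    {"tx":-0.31,"ty":0,"tz":0,"rx":0,"ry":0,"rz":0,"gripper":-1},
    {"tx":-0.38,"ty":0,"tz":0.08,"rx":0,"ry":1,"rz":0,"gripper":-1},
    {"tx":-0.38,"ty":0,"tz":0.08,"rx":0,"ry":1,"rz":0,"gripper":-1},
    {"tx":-0.38,"ty":0,"tz":0.08,"rx":0,"ry":1,"rz":0,"gripper":-1},
    {"tx":-0.38,"ty":0,"tz":0.08,"rx":0,"ry":1,"rz":0,"gripper":-1},
    {"tx":-0.38,"ty":0,"tz":0.08,"rx":0,"ry":1,"rz":0,"gripper":-1},
    {"tx":-0.38,"ty":0,"tz":0.08,"rx":0,"ry":1,"rz":0,"gripper":-1}
  ]
}}

```text
clock: 8.55
eef_pos: [577.5, 113.9, 125.3]
tcp_rot: [3.141, 0.766, 1.48]
contact_force: [-0.4, 1.9, -0.3]
opening: -0.001
```

```bash
python3 look.py s4
python3 - <<'E'
from plan import *
P=cur()
K=[(76,34,0,6),(88,22,0,6),(100,11,0,6),(112,0,0,6)]
for th,al,e,n in K:
    q=leaf(th,112,al); print(th,q.round(1)); P=seg(P,pose(0,q[0],q[1],al),n)
E
```

```text
t 8.55 jig [  1.6  61.3 125.3] alpha 43.9 F [-0.4  1.9 -0.3] q [ 0.53  0.68  1.6  -0.61  1.41  0.89]
t 8.65 jig [  1.7  60.8 125.7] alpha 43.9 F [-0.2  0.4  0.5] q [ 0.53  0.68  1.6  -0.61  1.41  0.89]
76 [ 39.1 133.8]
6 x t [-0.36 -0.03  0.13] r [ 0.    1.66 -0.01]
88 [ 17.1 139.7]
6 x t [-0.37  0.    0.09] r [0. 2. 0.]
100 [ -5.7 140.7]
6 x t [-0.37  0.    0.1 ] r [0.   1.83 0.  ]
112 [-28.2 137. ]
6 x t [-0.37  0.    0.1 ] r [0.   1.83 0.  ]
```

Call:
{"api": "move_arm", "payload": {
  "increments": [
    {"tx":-0.36,"ty":-0.03,"tz":0.13,"rx":0,"ry":1.66,"rz":0,"gripper":-1},
    {"tx":-0.36,"ty":-0.03,"tz":0.13,"rx":0,"ry":1.66,"rz":0,"gripper":-1},
    {"tx":-0.36,"ty":-0.03,"tz":0.13,"rx":0,"ry":1.66,"rz":0,"gripper":-1},
    {"tx":-0.36,"ty":-0.03,"tz":0.13,"rx":0,"ry":1.66,"rz":0,"gripper":-1},
    {"tx":-0.36,"ty":-0.03,"tz":0.13,"rx":0,"ry":1.66,"rz":0,"gripper":-1},
    {"tx":-0.36,"ty":-0.03,"tz":0.13,"rx":0,"ry":1.66,"rz":0,"gripper":-1},
    {"tx":-0.37,"ty":0,"tz":0.09,"rx":0,"ry":2,"rz":0,"gripper":-1},
    {"tx":-0.37,"ty":0,"tz":0.09,"rx":0,"ry":2,"rz":0,"gripper":-1},
    {"tx":-0.37,"ty":0,"tz":0.09,"rx":0,"ry":2,"rz":0,"gripper":-1},
    {"tx":-0.37,"ty":0,"tz":0.09,"rx":0,"ry":2,"rz":0,"gripper":-1},
    {"tx":-0.37,"ty":0,"tz":0.09,"rx":0,"ry":2,"rz":0,"gripper":-1},
    {"tx":-0.37,"ty":0,"tz":0.09,"rx":0,"ry":2,"rz":0,"gripper":-1}
  ]
}}

```text
clock: 9.85
eef_pos: [571.6, 70.6, 138.9]
tcp_rot: [3.141, 0.382, 1.481]
contact_force: [0.2, 1.5, 0.3]
opening: -0.003
```

```bash
python3 look.py s5
python3 - <<'E'
from plan import *
P=cur()
K=[(100,11,0,6),(112,0,0,6),(124,0,0,6),(136,0,0,6)]
for th,al,e,n in K:
    q=leaf(th,112,al); print(th,q.round(1)); P=seg(P,pose(0,q[0],q[1],al),n)
E
```

```text
t 9.85 jig [ -0.4  17.6 138.9] alpha 21.9 F [0.2 1.5 0.3] q [ 0.32  0.47  1.75 -0.39  1.12  0.62]
t 9.95 jig [ -0.4  16.8 139.2] alpha 21.9 F [-0.9  0.4 -0.5] q [ 0.32  0.47  1.75 -0.39  1.12  0.62]
100 [ -5.7 140.7]
6 x t [-0.37  0.01  0.09] r [ 0.    1.82 -0.02]
112 [-28.2 137. ]
6 x t [-0.36  0.    0.1 ] r [0.   1.84 0.  ]
124 [-49.1 126.5]
6 x t [-0.35  0.    0.18] r [0. 0. 0.]
136 [-67.5 112. ]
6 x t [-0.31  0.    0.24] r [0. 0. 0.]
```

View pics/s5.png

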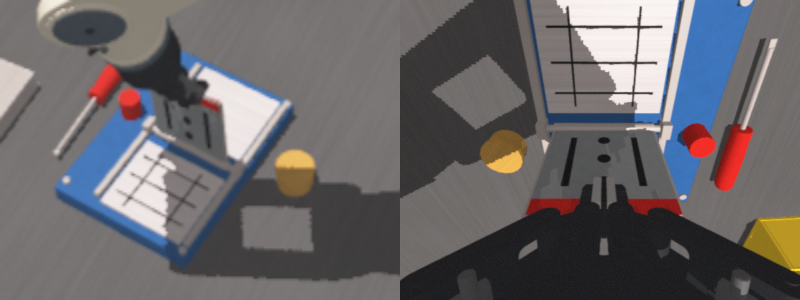

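The leaf is about upright, with the fingertips on the grey face at the red stripe (605,205). The puck and tin have not moved. I'll continue.

Call:
{"api": "move_arm", "payload": {
  "increments": [
    {"tx":-0.37,"ty":0.01,"tz":0.09,"rx":0,"ry":1.82,"rz":0,"gripper":-1},
    {"tx":-0.37,"ty":0.01,"tz":0.09,"rx":0,"ry":1.82,"rz":0,"gripper":-1},
    {"tx":-0.37,"ty":0.01,"tz":0.09,"rx":0,"ry":1.82,"rz":0,"gripper":-1},
    {"tx":-0.37,"ty":0.01,"tz":0.09,"rx":0,"ry":1.82,"rz":0,"gripper":-1},
    {"tx":-0.37,"ty":0.01,"tz":0.09,"rx":0,"ry":1.82,"rz":0,"gripper":-1},
    {"tx":-0.37,"ty":0.01,"tz":0.09,"rx":0,"ry":1.82,"rz":0,"gripper":-1},
    {"tx":-0.36,"ty":0,"tz":0.1,"rx":0,"ry":1.84,"rz":0,"gripper":-1},
    {"tx":-0.36,"ty":0,"tz":0.1,"rx":0,"ry":1.84,"rz":0,"gripper":-1},
    {"tx":-0.36,"ty":0,"tz":0.1,"rx":0,"ry":1.84,"rz":0,"gripper":-1},
    {"tx":-0.36,"ty":0,"tz":0.1,"rx":0,"ry":1.84,"rz":0,"gripper":-1},
    {"tx":-0.36,"ty":0,"tz":0.1,"rx":0,"ry":1.84,"rz":0,"gripper":-1},
    {"tx":-0.36,"ty":0,"tz":0.1,"rx":0,"ry":1.84,"rz":0,"gripper":-1}
  ]
}}

```text
clock: 11.15
eef_pos: [567.8, 26.2, 136.5]
tcp_rot: [-3.14, 0.0, 1.481]
contact_force: [-1.1, 0.5, 0.6]
opening: -0.003
```

Call:
{"api": "move_arm", "payload": {
  "increments": [
    {"tx":-0.35,"ty":0,"tz":0.18,"rx":0,"ry":0,"rz":0,"gripper":-1},
    {"tx":-0.35,"ty":0,"tz":0.18,"rx":0,"ry":0,"rz":0,"gripper":-1},
    {"tx":-0.35,"ty":0,"tz":0.18,"rx":0,"ry":0,"rz":0,"gripper":-1},
    {"tx":-0.35,"ty":0,"tz":0.18,"rx":0,"ry":0,"rz":0,"gripper":-1},
    {"tx":-0.35,"ty":0,"tz":0.18,"rx":0,"ry":0,"rz":0,"gripper":-1},
    {"tx":-0.35,"ty":0,"tz":0.18,"rx":0,"ry":0,"rz":0,"gripper":-1},
    {"tx":-0.31,"ty":0,"tz":0.24,"rx":0,"ry":0,"rz":0,"gripper":-1},
    {"tx":-0.31,"ty":0,"tz":0.24,"rx":0,"ry":0,"rz":0,"gripper":-1},
    {"tx":-0.31,"ty":0,"tz":0.24,"rx":0,"ry":0,"rz":0,"gripper":-1},
    {"tx":-0.31,"ty":0,"tz":0.24,"rx":0,"ry":0,"rz":0,"gripper":-1},
    {"tx":-0.31,"ty":0,"tz":0.24,"rx":0,"ry":0,"rz":0,"gripper":-1},
    {"tx":-0.31,"ty":0,"tz":0.24,"rx":0,"ry":0,"rz":0,"gripper":-1}
  ]
}}

```text
clock: 12.35
eef_pos: [564.7, -13.4, 111.4]
tcp_rot: [-3.142, 0.001, 1.481]
contact_force: [-0.1, 1.0, 0.6]
opening: 0.001
```

```bash
python3 look.py s6
python3 - <<'E'
from plan import *
P=cur()
K=[(148,0,0,6),(160,0,0,6),(170,0,0,6),(177,0,0,6),(181,0,0,6)]
for th,al,e,n in K:
    q=leaf(th,112,al); print(th,q.round(1)); P=seg(P,pose(0,q[0],q[1],al),n)
E
```

```text
t 12.35 jig [  0.3 -66.6 111.4] alpha 0.1 F [-0.1  1.   0.6] q [-0.03  0.4   1.86 -0.    0.87  0.07]
t 12.45 jig [ 1.000e-01 -6.690e+01  1.112e+02] alpha 0.1 F [-0.1 -0.8  0.4] q [-0.03  0.4   1.86 -0.    0.87  0.07]
148 [-82.4  93.9]
6 x t [-0.26  0.    0.29] r [-0.01  0.01  0.  ]
160 [-93.2  73.1]
6 x t [-0.18  0.    0.35] r [0. 0. 0.]
170 [-98.8  54.4]
6 x t [-0.09  0.    0.31] r [0. 0. 0.]
177 [-100.7   40.9]
6 x t [-0.03  0.    0.22] r [0. 0. 0.]
181 [-101.   33.]
6 x t [-0.01  0.    0.13] r [0. 0. 0.]
```

View pics/s6.png

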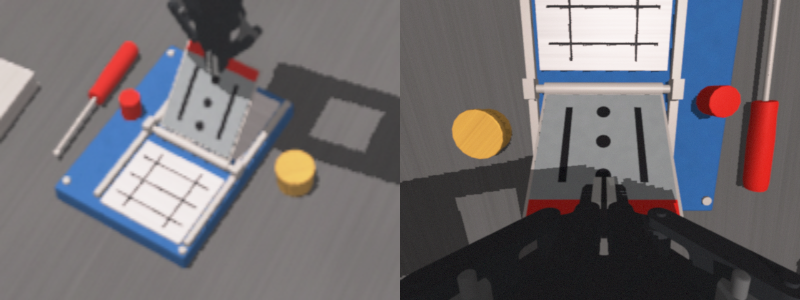

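The leaf has passed upright and now leans over the unmarked blank, with the fingertips on its grey face near the stripe. Next I'll lower it.

Call:
{"api": "move_arm", "payload": {
  "increments": [
    {"tx":-0.26,"ty":0,"tz":0.29,"rx":0,"ry":0,"rz":0,"gripper":-1},
    {"tx":-0.26,"ty":0,"tz":0.29,"rx":0,"ry":0,"rz":0,"gripper":-1},
    {"tx":-0.26,"ty":0,"tz":0.29,"rx":0,"ry":0,"rz":0,"gripper":-1},
    {"tx":-0.26,"ty":0,"tz":0.29,"rx":0,"ry":0,"rz":0,"gripper":-1},
    {"tx":-0.26,"ty":0,"tz":0.29,"rx":0,"ry":0,"rz":0,"gripper":-1},
    {"tx":-0.26,"ty":0,"tz":0.29,"rx":0,"ry":0,"rz":0,"gripper":-1},
    {"tx":-0.18,"ty":0,"tz":0.35,"rx":0,"ry":0,"rz":0,"gripper":-1},
    {"tx":-0.18,"ty":0,"tz":0.35,"rx":0,"ry":0,"rz":0,"gripper":-1},
    {"tx":-0.18,"ty":0,"tz":0.35,"rx":0,"ry":0,"rz":0,"gripper":-1},
    {"tx":-0.18,"ty":0,"tz":0.35,"rx":0,"ry":0,"rz":0,"gripper":-1},
    {"tx":-0.18,"ty":0,"tz":0.35,"rx":0,"ry":0,"rz":0,"gripper":-1},
    {"tx":-0.18,"ty":0,"tz":0.35,"rx":0,"ry":0,"rz":0,"gripper":-1}
  ]
}}

```text
clock: 13.65
eef_pos: [562.3, -39.6, 72.9]
tcp_rot: [-3.141, 0.001, 1.481]
contact_force: [0.4, 1.3, 0.3]
opening: -0.001
```

Call:
{"api": "move_arm", "payload": {
  "increments": [
    {"tx":-0.09,"ty":0,"tz":0.31,"rx":0,"ry":0,"rz":0,"gripper":-1},
    {"tx":-0.09,"ty":0,"tz":0.31,"rx":0,"ry":0,"rz":0,"gripper":-1},
    {"tx":-0.09,"ty":0,"tz":0.31,"rx":0,"ry":0,"rz":0,"gripper":-1},
    {"tx":-0.09,"ty":0,"tz":0.31,"rx":0,"ry":0,"rz":0,"gripper":-1},
    {"tx":-0.09,"ty":0,"tz":0.31,"rx":0,"ry":0,"rz":0,"gripper":-1},
    {"tx":-0.09,"ty":0,"tz":0.31,"rx":0,"ry":0,"rz":0,"gripper":-1},
    {"tx":-0.03,"ty":0,"tz":0.2,"rx":0,"ry":0,"rz":0,"gripper":-1},
    {"tx":-0.03,"ty":0,"tz":0.2,"rx":0,"ry":0,"rz":0,"gripper":-1},
    {"tx":-0.03,"ty":0,"tz":0.2,"rx":0,"ry":0,"rz":0,"gripper":-1},
    {"tx":-0.03,"ty":0,"tz":0.2,"rx":0,"ry":0,"rz":0,"gripper":-1},
    {"tx":-0.03,"ty":0,"tz":0.2,"rx":0,"ry":0,"rz":0,"gripper":-1}
  ]
}}

```text
clock: 14.75
eef_pos: [561.7, -46.5, 44.5]
tcp_rot: [-3.142, 0.001, 1.481]
contact_force: [-0.2, -0.8, 0.3]
opening: -0.006
```

```bash
python3 -c "from plan import *; cur()"
```

```text
t 14.75 jig [  0.3 -99.9  44.5] alpha 0.1 F [-0.2 -0.8  0.3] q [-0.08  0.5   1.9  -0.    0.74  0.01]
```

Call:
{"api": "move_arm", "payload": {
  "increments": [
    {"tx":0,"ty":0,"tz":0.15,"rx":0,"ry":0,"rz":0,"gripper":-1},
    {"tx":0,"ty":0,"tz":0.15,"rx":0,"ry":0,"rz":0,"gripper":-1},
    {"tx":0,"ty":0,"tz":0.15,"rx":0,"ry":0,"rz":0,"gripper":-1},
    {"tx":0,"ty":0,"tz":0.15,"rx":0,"ry":0,"rz":0,"gripper":-1},
    {"tx":0,"ty":0,"tz":0.1,"rx":0,"ry":0,"rz":0,"gripper":-1},
    {"tx":0,"ty":0,"tz":0.1,"rx":0,"ry":0,"rz":0,"gripper":-1}
  ]
}}

```text
clock: 15.35
eef_pos: [561.8, -46.5, 36.6]
tcp_rot: [3.142, 0.001, 1.481]
contact_force: [-1.1, 0.6, -0.1]
opening: 0.005
```

Call:
{"api": "move_arm", "payload": {
  "increments": [
    {"tx":0,"ty":0,"tz":0.05,"rx":0,"ry":0,"rz":0,"gripper":-1},
    {"tx":0,"ty":0,"tz":0.05,"rx":0,"ry":0,"rz":0,"gripper":-1},
    {"tx":0,"ty":0,"tz":0,"rx":0,"ry":0,"rz":0,"gripper":-1}
  ]
}}

```text
clock: 15.65
eef_pos: [561.8, -46.4, 35.7]
tcp_rot: [3.142, 0.001, 1.481]
contact_force: [-0.0, 0.4, 0.1]
opening: 0.003
```

Call:
{"api": "move_arm", "payload": {
  "increments": [
    {"tx":0,"ty":0,"tz":0.05,"rx":0,"ry":0,"rz":0,"gripper":-1},
    {"tx":0,"ty":0,"tz":0.05,"rx":0,"ry":0,"rz":0,"gripper":-1},
    {"tx":0,"ty":0,"tz":0,"rx":0,"ry":0,"rz":0,"gripper":-1}
  ]
}}

```text
clock: 15.95
eef_pos: [561.8, -46.4, 35.0]
tcp_rot: [3.142, 0.001, 1.481]
contact_force: [-0.9, -0.2, 5.8]
opening: -0.003
```

```bash
python3 look.py s7
```

```text
t 15.95 jig [  0.4 -99.8  35. ] alpha 0.1 F [-0.9 -0.2  5.8] q [-0.08  0.52  1.9  -0.    0.72  0.01]
```

View pics/s7.png

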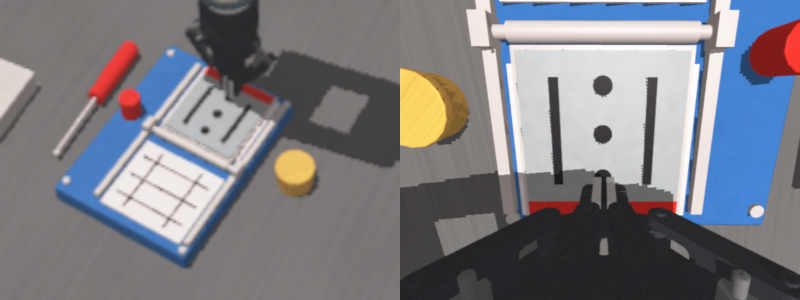

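The leaf is flat over the -y blank with its grey face up, and 5.8 N shows at z = 35.0 mm, which is the stop height. I'll press slightly more, then retreat straight up.

Call:
{"api": "move_arm", "payload": {
  "increments": [
    {"tx":0,"ty":0,"tz":0.05,"rx":0,"ry":0,"rz":0,"gripper":-1},
    {"tx":0,"ty":0,"tz":0,"rx":0,"ry":0,"rz":0,"gripper":-1}
  ]
}}

```text
clock: 16.25
eef_pos: [561.8, -46.4, 34.9]
tcp_rot: [3.142, 0.001, 1.481]
contact_force: [-3.5, 0.3, 10.3]
opening: 0.003
```

Call:
{"api": "move_arm", "payload": {
  "increments": [
    {"tx":0,"ty":0,"tz":-0.3,"rx":0,"ry":0,"rz":0,"gripper":-1},
    {"tx":0,"ty":0,"tz":-0.6,"rx":0,"ry":0,"rz":0,"gripper":-1},
    {"tx":0,"ty":0,"tz":-1.5,"rx":0,"ry":0,"rz":0,"gripper":-1},
    {"tx":0,"ty":0,"tz":-2,"rx":0,"ry":0,"rz":0,"gripper":-1},
    {"tx":0,"ty":0,"tz":-3,"rx":0,"ry":0,"rz":0,"gripper":-1},
    {"tx":0,"ty":0,"tz":-3,"rx":0,"ry":0,"rz":0,"gripper":-1},
    {"tx":0,"ty":0,"tz":-3,"rx":0,"ry":0,"rz":0,"gripper":-1},
    {"tx":0,"ty":0,"tz":-3,"rx":0,"ry":0,"rz":0,"gripper":-1},
    {"tx":-2,"ty":0,"tz":-2,"rx":0,"ry":0,"rz":0,"gripper":-1},
    {"tx":-3,"ty":0,"tz":0,"rx":0,"ry":0,"rz":0,"gripper":-1},
    {"tx":-4,"ty":0,"tz":0,"rx":0,"ry":0,"rz":0,"gripper":-1},
    {"tx":-4,"ty":0,"tz":0,"rx":0,"ry":0,"rz":0,"gripper":-1}
  ]
}}

```text
clock: 17.45
eef_pos: [550.0, -176.7, 220.0]
tcp_rot: [3.14, 0.002, 1.482]
contact_force: [-0.1, 0.2, -0.7]
opening: 0.001
```

Call:
{"api": "move_arm", "payload": {
  "increments": [
    {"tx":-4,"ty":0,"tz":0,"rx":0,"ry":0,"rz":0,"gripper":-1},
    {"tx":-4,"ty":0,"tz":0,"rx":0,"ry":0,"rz":0,"gripper":-1},
    {"tx":-3,"ty":0,"tz":0,"rx":0,"ry":0,"rz":0,"gripper":-1},
    {"tx":-2,"ty":0,"tz":0,"rx":0,"ry":0,"rz":0,"gripper":-1},
    {"tx":0,"ty":0,"tz":0,"rx":0,"ry":0,"rz":0,"gripper":-1},
    {"tx":0,"ty":0,"tz":0,"rx":0,"ry":0,"rz":0,"gripper":-1}
  ]
}}

```text
clock: 18.05
eef_pos: [538.3, -304.8, 218.8]
tcp_rot: [3.142, 0.001, 1.48]
contact_force: [0.7, 0.3, 0.1]
opening: -0.003
```

Run:
```python
from plan import *
cur()
ims=[]
for c in ['side','top']:
    im,d=r.grab_frame(c); ims.append(cv2.resize(im[120:350,200:480],(400,330))[:,:,::-1])
    hsv=cv2.cvtColor(im,cv2.COLOR_RGB2HSV); red=((hsv[...,0]<8)|(hsv[...,0]>172))&(hsv[...,1]>150)&(d>0)
    v,u=np.nonzero(red); P=J.inv().apply(world(c,v,u,d[v,u])-O)
    a=P[(abs(P[:,0])<60)&(P[:,1]<-60)&(P[:,1]>-150)]; print(c,'stripe',len(a),a.mean(0),a.std(0))
    b=P[(abs(P[:,0]-104)<20)&(abs(P[:,1]+9)<22)]; print('puck',(O+J.apply(b)).mean(0))
    for q in ['tin','hammer','snips','marker_paint']: print(q,[(round(o['confidence'],2),np.round(o['location'])) for o in r.place_of(q,c)[:1]])
cv2.imwrite('pics/end.png',np.hstack(ims))
```

```text
t 18.05 jig [ 2.000e-01 -3.592e+02  2.188e+02] alpha 0.0 F [0.7 0.3 0.1] q [-0.52  0.35  1.66 -0.    1.13 -0.43]
side stripe 118 [  -1.00591144 -114.70658124   35.95232515] [29.19070029  3.96747947  2.71155697]
puck [671.32100265  37.44020404  48.41361146]
tin [(0.76, array([273., 347.]))]
hammer [(0.97, array([163., 384.]))]
snips [(0.64, array([203., 439.]))]
marker_paint [(0.83, array([435., 354.]))]
top stripe 188 [  -0.99804452 -116.01643149   35.61447027] [29.40748392  3.96706992  2.80808702]
puck [672.60201664  32.05640381  52.68219727]
tin [(0.86, array([271., 318.]))]
hammer [(0.66, array([245., 468.]))]
snips [(0.59, array([187., 312.]))]
marker_paint [(0.76, array([343., 177.]))]
```

View pics/end.png

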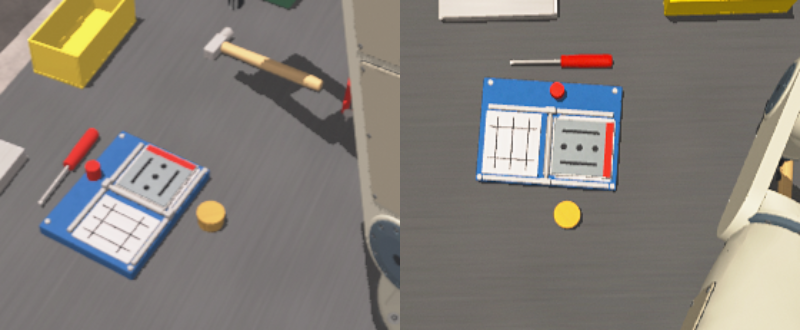

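The template lies flat over the -y blank with its grey face up (top view about (580,148)), everything else is in place, and the arm is clear.

```bash
python3 -c "from rig import r; print(r.sign_off())"
```

```text
the job is handed in; nothing more can be done
None
```

The template now lies flat over the unmarked blank, grey face up. I swung it over from about 34° by pushing with the shut fingertips at mid-edge. I pressed it onto its stop with about 10 N, then moved the arm clear. The job was handed in at about 18.5 s of the 48 s allowed.

**Last checks:**
- **Template:** the stripe was measured at jig y of about -115 mm and z of about 36 mm, against 35 mm expected for a flat leaf. At the stop the fingertips read 34.9 mm.
- **Loose things:** the puck measured within about 1 mm of where it started. The tin, hammer and paint can were detected within about 4 pixels of their first positions in both views. The screwdriver looked unmoved in the pictures. I did not re-measure the collars, but the arm came nowhere near them.
- **Forces:** the readings during the swing were about 2 N or less.

**Failed or disagreed:**
- The first three move calls were refused because their rows left out some fields; nothing moved.
- In the last top view the network placed the snips on the puck and screwdriver, at 0.59 confidence, because the arm covered the real ones. The side view found the snips unmoved.

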